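Load the sample carousel in order

TASK

Load the sample carousel for the next measurement: first stand the blue-lidded jar in pocket one (the cup marked with one dot), then stand the orange-lidded jar in pocket two (the cup marked with two dots). Keep the jars upright, lower each one to the floor of its pocket before letting go rather than dropping it, and leave both standing there.

Things in the scene. Friction and masses are not known exactly. Their poses are not given: they have to be found in the camera images.
- blue_jar_center (a point): upright white plastic sample jar, diameter 48 mm, height 90 mm, 110 to 225 g, with its blue screw lid (top 22 mm, same diameter); this point: its centre, 45 mm above its foot, z its axis, up. It starts standing on the bench. Grip it at its centre or up to 20 mm above. Bystanders: like jars with green and black lids, an amber bottle.
- orange_jar_center (a point): upright white plastic sample jar, diameter 48 mm, height 90 mm, 110 to 225 g, with its orange screw lid (top 22 mm, same diameter); this point: its centre, 45 mm above its foot, z its axis, up. It starts standing on the bench. Grip it at its centre or up to 20 mm above. The two jars and the green-lidded one stand at least 90 mm apart, centre to centre.
- pocket1 (a point): cup of the carousel with one white dot beside it; this point: centre of its flat inner floor, 30 mm above the bench, z up. Inner diameter 62 mm, outer 68 mm, rim 18 mm above this point. The carousel: fixed dark blue disc, diameter 270 mm, top 28 mm above the bench, at any turn; four cups 70 mm from its middle, one to four anticlockwise from above, dots outside each on the disc's rim.
- pocket2 (a point): cup of the carousel with two white dots beside it; this point: centre of its flat inner floor, 30 mm above the bench, z up. Inner diameter 62 mm, outer 68 mm, rim 18 mm above this point. 99 mm from pocket one, centre to centre. Pocket three (three dots) is empty; pocket four (four dots) holds a black-lidded jar.
Not all that is in view belongs to the job. What is shaped like the part that bears orange_jar_center but pink is not meant. What is shaped like the part that bears blue_jar_center but purple is not meant.

How it is judged (in metres and radians):
On the way, in this order (a step that is already met when the one before it is completed fails the run):
1. the blue-lidded jar stands in pocket one, released (horizontal distance between blue_jar_center and pocket1 below 0.014 m and z of blue_jar_center in the frame of pocket1 between 0.039 and 0.051 m and angle between blue_jar_center's own z axis and vertical below 0.17 rad and contact force between blue_jar and the fingers below 0.2 N and linear speed of blue_jar below 0.03 m/s), for 0.2 s.
2. then the orange-lidded jar stands in pocket two, released (horizontal distance between orange_jar_center and pocket2 below 0.014 m and z of orange_jar_center in the frame of pocket2 between 0.039 and 0.051 m and angle between orange_jar_center's own z axis and vertical below 0.17 rad and contact force between orange_jar and the fingers below 0.2 N and linear speed of orange_jar below 0.03 m/s), for 0.2 s.
At the end, for the whole second after the job is handed in: The blue-lidded jar stands in pocket one and the orange-lidded jar in pocket two, each on the pocket's floor (within 6 mm), centred within 14 mm, upright within 10 degrees, let go and at rest (all of step 1 and all of step 2); the robot touches nothing.
It fails at once if the blue-lidded jar is dropped or thrown (moves faster than 0.65 m/s while not gripped, a fall of about 20 mm) (contact force between blue_jar and the fingers below 0.05 N and linear speed of blue_jar above 0.65 m/s).
It fails at once if the orange-lidded jar is dropped or thrown (moves faster than 0.65 m/s while not gripped, a fall of about 20 mm) (contact force between orange_jar and the fingers below 0.05 N and linear speed of orange_jar above 0.65 m/s).
It fails at once if a sample jar is tipped over (more than 40 degrees from upright) (angle between any of blue_jar_center, orange_jar_center's own z axis and vertical above 0.7 rad).
It also fails if it takes over 64 s, if anything falls off the work surface, if the arm or the gripper's body presses on something with over 40 N, if the wrist force passes 120 N, or if a joint passes its speed limit or range.

ROBOT

A 7-joint arm with a two-finger parallel gripper is mounted at the origin on the work surface. World frame = base frame: x ahead of the robot, y to its left, z up, the work surface at z = 0. Lengths are in mm, angles in rad, forces in N, time in s.
With the tool pointing down it reaches from about 400 to 750 mm from the base axis. Payload 19.5 kg.
Tool frame: the origin (TCP) lies at the very end of the fingers, on their centre line; the grasp point (between the pads) lies 19 mm behind it (ctrl.grasp_offset is the z of the grasp point in the tool frame, in mm); z points along the fingers, y is the line along which they close (so a half turn about z gives the same grasp; the last joint's range is limited). The gripper opens to 85 mm and grips with 20 to 120 N. Pads are 22 mm wide; open, the fingers measure 114 mm over their backs; the gripper's body (76 mm by 85 mm) begins 54 mm behind the grasp point. The pads swing forward as they close: fully open they stand 13 mm farther back than shut.
Start: joints at [1.148, 0.707, -0.028, 1.485, 0.022, 0.951, -0.075], TCP at [213.697, -533.787, 231.268] pointing down, gripper open.
Joint ranges: [-2.71, 2.71], [-0.32, 2.16], [-1.57, 1.52], [0, 2.45], [-1.46, 4.6], [0, 2.02], [-2.83, 2.83]. Speed limits (rad/s): [1.89, 1.89, 2.57, 2.57, 3.01, 3.01, 3.01].

INTERFACE

Orientations are given as a unit quaternion [w, x, y, z].
In Python, from workcell import ctrl, capture, camera_info gives the robot as it stands.
- The arm moves only by the shell command python3 -m creep 'ROWS' [OPENING]. ROWS is a JSON object of lists of equal length, an entry for each row: "xyz": the shift along the tool's x, y, z as a fraction of full scale, a list of three; "twist": the turn, a rotation vector about the tool's x, y, z as a fraction of full scale, a list of three. A call has 1 to 20 rows; each row is the pose to reach, as a shift and turn from the pose commanded when the call began, along the tool's axes at that moment; what a row does not reach only later rows make up. Full scale, the value 1, is 120 mm for a shift and 60 degrees for a turn. A row lasts 1/12 s, in which the tool goes at most 41.7 mm and 7.16 degrees, less where a joint would pass 70% of its speed; a pose out of reach is approached as far as the arm can. A call with a number of a shift or a turn outside -1 to 1 is refused whole. A call with a gripper value outside its range is refused whole. OPENING is the closure, from 0 (fully open) to 1 (shut), set as the call begins (- or left out, the last holds). The fingers move at their own pace and stop on an object; the grip force is fixed at half the most. Time passes only in rows, so rows that repeat a pose let the fingers close. It gives the time, the measured TCP pose, the force, the opening and the grip force at its end, in the units of the state.
- ctrl.get_obs(): the state, without advancing time (a new reading comes with each control period).
- capture(name): name is "scene" or "top" or "wrist"; returns the picture (400x640x3 uint8, red, green, blue); there is no depth.
- camera_info(name): a dict with "mtx" (3x3 intrinsics, pixels), "distortion" ([k1, k2, p1, p2, k3] as OpenCV has them; the pictures are not rectified), "world_from_camera" (4x4, takes a point from camera to world coordinates); the wrist camera has in their place "tool_from_camera" (4x4, takes a point from camera to tool coordinates, whose origin is the TCP and whose axes are the flange's). Camera axes: x right, y down, z forward; pixel columns grow to the right and rows downward; lengths in mm; the calibration is good to about 2 mm. A picture is of the moment at which its call begins: read the wrist's pose just before it. camera_info takes no time and is no camera call.
- ctrl.sign_off(): hands the job in; it is judged then, once.
The state is a dict: "clock": time; "joints": joint angles; "qd": joint speeds; "joint_efforts": joint torques, N m; "tcp_pos": TCP position; "tcp_rot": TCP orientation; "ft_force": force on the tool from outside, world axes, zero at the start; "ft_torque": the same for the moment, N m; "opening": opening from 0.0 (shut) to 1.0 (fully open); "grasp_force": force on a finger pad.
Only numpy, scipy, OpenCV 4.12 (cv2) and the standard library are available. Lean on these libraries where they do the work, as an engineer would, in place of code of your own. Each camera call takes 0.05 s, during which the arm holds its last target. There are 200 camera calls.

## Working session

There is one attempt and no reset: what is moved stays moved. The work goes in short steps, Python scripts to look and compute and a shell command to move; the robot and the scene stay as the last step left them, time stands still between calls to the robot, and variables do not carry over. Pictures are saved under pics/ and viewed, at most 10 in all, crops included, and the job is handed in when it is done.

```bash
mkdir -p pics
python3 - <<'E'
from workcell import ctrl,capture,camera_info
import cv2,json,numpy as np
for n in ("scene","top"):
    im=capture(n); np.save(f"pics/{n}.npy",im); cv2.imwrite(f"pics/{n}0.png",im[:,:,::-1])
    c=camera_info(n); print(n,{k:np.round(v,3).tolist() for k,v in c.items() if not isinstance(v,str)})
print({k:np.round(v,3).tolist() for k,v in ctrl.get_obs().items()})
print(np.round(camera_info("wrist")["tool_from_camera"],3))
E
```

```text
scene {'mtx': [[388.972, 0.0, 317.016], [0.0, 388.972, 202.227], [0.0, 0.0, 1.0]], 'distortion': [-0.08, 0.0, 0.0, 0.0, 0.0], 'world_from_camera': [[-0.894, 0.255, -0.367, 894.209], [0.447, 0.521, -0.727, 533.742], [0.006, -0.815, -0.58, 531.077], [0.0, 0.0, 0.0, 1.0]]}
top {'mtx': [[381.745, 0.0, 311.028], [0.0, 381.745, 198.234], [0.0, 0.0, 1.0]], 'distortion': [-0.036, 0.0, 0.0, 0.0, 0.0], 'world_from_camera': [[0.001, -0.984, 0.178, 427.413], [-1.0, 0.003, 0.023, -57.983], [-0.023, -0.178, -0.984, 826.652], [0.0, 0.0, 0.0, 1.0]]}
{'clock': 0.1, 'joints': [1.148, 0.707, -0.028, 1.485, 0.022, 0.951, -0.075], 'qd': [-0.0, -0.001, -0.001, -0.002, -0.002, 0.001, -0.001], 'joint_efforts': [0.001, -88.43, 1.236, -23.646, 0.017, 0.005, 0.0], 'tcp_pos': [213.623, -533.594, 230.888], 'tcp_rot': [-0.0, 0.982, 0.189, -0.0], 'ft_force': [0.618, -0.245, 0.353], 'ft_torque': [0.031, -0.051, 0.019], 'grasp_force': 0.0, 'opening': 1.0}
[[ 1.00000e-03 -9.62000e-01 -2.72000e-01  6.89620e+01]
 [ 1.00000e+00  0.00000e+00  0.00000e+00  1.30900e+00]
 [-0.00000e+00 -2.72000e-01  9.62000e-01 -1.42538e+02]
 [ 0.00000e+00  0.00000e+00  0.00000e+00  1.00000e+00]]
```

View pics/top0.png

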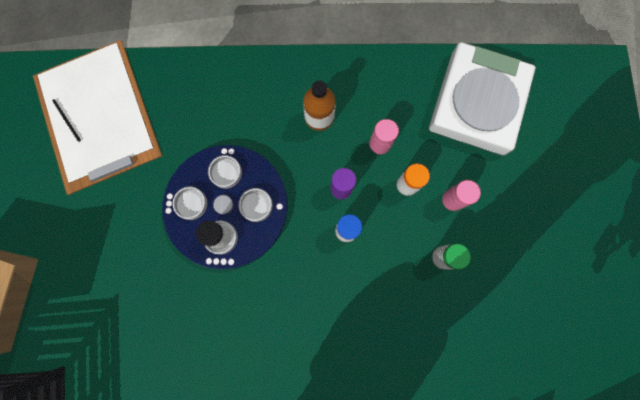

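View pics/scene0.png

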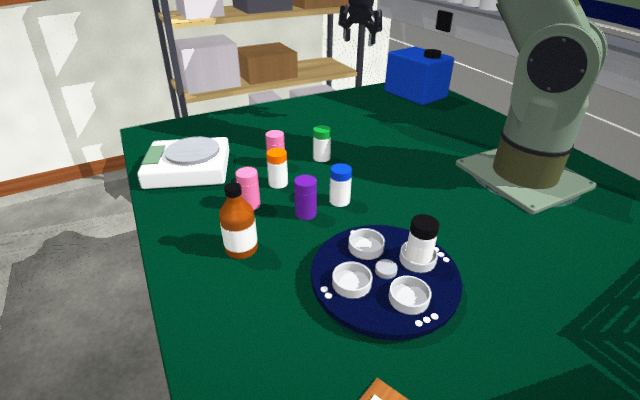

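The top view shows the blue lid at (348,228), with purple at (343,182) as its lookalike. The orange lid is at (416,179), with pinks at (384,133) and (463,193) as lookalikes. Pocket one is at (256,205), with its single dot at (279,207), and pocket two is at (225,172), with two dots at (228,151). Next I measure by matching the silhouettes of the known cylinders.

```bash
cat > h.py <<'E'
import cv2,numpy as np
from scipy.optimize import least_squares
def proj(P,c,W=None):
    M=np.linalg.inv(np.array(c["world_from_camera"]) if W is None else W)
    return cv2.projectPoints(np.asarray(P,float),cv2.Rodrigues(M[:3,:3])[0],M[:3,3],np.array(c["mtx"]),np.array(c["distortion"]))[0][:,0]
def cyl(x,y,r,z0,z1):
    a=np.linspace(0,2*np.pi,60)
    return np.array([[x+r*np.cos(t),y+r*np.sin(t),z] for z in(z0,z1) for t in a])
def cen(h):
    m=cv2.moments(h.astype(np.float32)); return np.array([m["m10"]/m["m00"],m["m01"]/m["m00"]])
def blob(mask,near,r=60):
    n,l,s,c=cv2.connectedComponentsWithStats(mask.astype(np.uint8))
    i=min((i for i in range(1,n) if s[i,4]>40),key=lambda i:np.hypot(*(c[i]-near)))
    ct=cv2.findContours((l==i).astype(np.uint8),cv2.RETR_EXTERNAL,cv2.CHAIN_APPROX_NONE)[0]
    h=cv2.convexHull(max(ct,key=len)); return cen(h),cv2.contourArea(h)
def fit(px,c,r,z0,z1,W=None,g=(500,-50)):
    f=lambda p:cen(cv2.convexHull(proj(cyl(*p,r,z0,z1),c,W).astype(np.float32)))-px
    s=least_squares(f,g,diff_step=1e-3); A=cv2.contourArea(cv2.convexHull(proj(cyl(*s.x,r,z0,z1),c,W).astype(np.float32)))
    return s.x,A
def hsv(im): return cv2.cvtColor(im,cv2.COLOR_RGB2HSV)
def mask(im,k):
    H,S,V=cv2.split(hsv(im)); 
    if k=="blue": return (H>102)&(H<117)&(S>150)&(V>110)
    if k=="orange": return (H>8)&(H<18)&(S>180)&(V>170)
    if k=="cup": return (S<80)&(V>90)
    if k=="disc": return ((H>110)&(H<130)&(S>120)&(V<110))
E
python3 - <<'E'
from h import *
from workcell import camera_info
seeds={"top":{"blue":[(348,228)],"orange":[(416,179)],"cup":[(256,205),(225,172),(190,203)],"disc":[(225,207)]},
"scene":{"blue":[(341,172)],"orange":[(277,156)],"cup":[(366,243),(352,280),(410,295)],"disc":[(386,280)]}}
geo={"blue":(24,68,90),"orange":(24,68,90),"cup":(34,28,48),"disc":(135,0,28)}
for n in seeds:
    im=np.load(f"pics/{n}.npy"); c=camera_info(n)
    for k,v in seeds[n].items():
        for s in v:
            px,A=blob(mask(im,k),s); p,A2=fit(px,c,*geo[k]); print(n,k,np.round(px,1),A,round(A2),np.round(p,1))
    D=[(279,207)] if n=="top" else []
im=np.load("pics/top.npy")
a=cv2.resize(im[140:250,210:290],None,fx=5,fy=5);b=cv2.resize(im[150:260,320:440],None,fx=3.3,fy=5)
a=cv2.resize(im[140:270,160:290],(400,400),interpolation=2);b=cv2.resize(im[130:260,320:450],(400,400),interpolation=2)
cv2.imwrite("pics/crop1.png",np.hstack([a,b])[:,:,::-1])
E
```

```text
top blue [349.4 226.2] 460.0 506 [ 506.8 -115.9]
top orange [416.5 175.6] 432.0 528 [ 608.4 -252.1]
top cup [255.1 204.5] 874.0 878 [557.1  77.4]
top cup [224.5 168.8] 1003.5 862 [634.9 145.6]
top cup [185.7 202.9] 1083.5 900 [561.1 225.4]
top disc [224.4 206.5] 11789.0 12382 [559.4 147.3]
scene blue [340.6 171.5] 316.0 361 [ 506.5 -116.7]
scene orange [276.4 155.7] 242.5 310 [ 609.1 -249.4]
scene cup [365.7 243.3] 944.5 941 [558.4  76.5]
scene cup [351.8 279.5] 1228.0 1228 [630.1 145.2]
scene cup [409.4 294.6] 1335.0 1355 [561.9 217.3]
scene disc [385.8 282.1] 13353.5 14343 [557.1 143.5]
```

View pics/crop1.png

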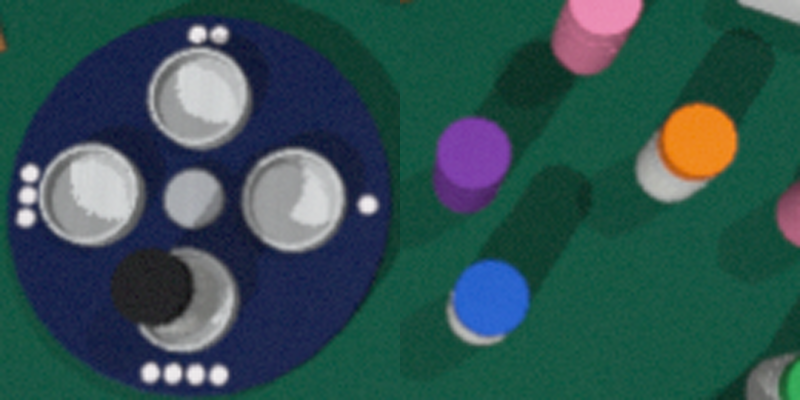

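The crop confirms the choice: blue lid on a white jar at crop (490,298), orange at (698,140), and one-dot and two-dot cups at (295,200) and (200,98). The sizes agree with the fits.

- Blue jar: (506.6, -116.3)
- Orange jar: (609, -251)
- Pocket one: (558, 77)
- Pocket two: (630, 145), which matches 70 mm radius and a 90° turn from pocket one

The present tool yaw suits every grasp, so only shifts are needed.

```bash
python3 -m creep '{"xyz":[[0.2,-0.13,0],[0.5,-0.33,0],[0.8,-0.52,0],[0.95,-0.62,0]],"twist":[[0,0,0],[0,0,0],[0,0,0],[0,0,0]]}' 0
python3 -m creep '{"xyz":[[0.3,-0.2,0],[0.6,-0.39,0],[0.9,-0.585,0]],"twist":[[0,0,0],[0,0,0],[0,0,0]]}'
python3 -m creep '{"xyz":[[0.3,-0.2,0],[0.6,-0.39,0],[0.9,-0.585,0]],"twist":[[0,0,0],[0,0,0],[0,0,0]]}'
cat > d.py <<'E'
import sys,numpy as np
from workcell import ctrl
from scipy.spatial.transform import Rotation as R
o=ctrl.get_obs(); q=o["tcp_rot"]
M=R.from_quat([q[1],q[2],q[3],q[0]]).as_matrix()
if len(sys.argv)>3:
    d=np.array(list(map(float,sys.argv[1:4])))-o["tcp_pos"]; print("shift frac",np.round(M.T@d/120,3))
print(round(o["clock"],2),np.round(o["tcp_pos"],1),"q",np.round(q,3),"J",np.round(o["joints"],2),"open",round(o["opening"],3),"gf",round(o["grasp_force"],1),"F",np.round(o["ft_force"],1))
E
python3 d.py 506.6 -116.3 130
```

```text
clock: 0.43
tcp_pos: [294.1, -418.9, 231.2]
tcp_rot: [-0.001, 0.982, 0.191, 0.001]
ft_force: [0.6, 0.1, 0.4]
opening: 1.001
grasp_force: 0.0
clock: 0.68
tcp_pos: [364.5, -318.5, 231.2]
tcp_rot: [-0.0, 0.982, 0.189, -0.0]
ft_force: [1.8, -0.9, 0.6]
opening: 1.005
grasp_force: 0.0
clock: 0.93
tcp_pos: [436.6, -216.1, 231.2]
tcp_rot: [-0.0, 0.982, 0.189, -0.0]
ft_force: [1.0, -0.8, -0.1]
opening: 1.0
grasp_force: 0.0
shift frac [ 0.851 -0.555  0.843]
0.93 [ 436.6 -216.1  231.2] q [-0.     0.982  0.189 -0.   ] J [ 0.37  0.58  0.04  1.8  -0.03  0.77 -0.77] open 1.0 gf 0.0 F [ 1.  -0.8 -0.1]
```

```bash
python3 -m creep '{"xyz":[[0.25,-0.16,0],[0.5,-0.33,0.2],[0.75,-0.49,0.4],[0.85,-0.555,0.6],[0.85,-0.555,0.6],[0.85,-0.555,0.6]],"twist":[[0,0,0],[0,0,0],[0,0,0],[0,0,0],[0,0,0],[0,0,0]]}' >/dev/null
cat > w.py <<'E'
# wrist fix of a lid: python3 w.py colour z0 z1
import sys; from h import *
from workcell import ctrl,capture,camera_info
from scipy.spatial.transform import Rotation as R
o=ctrl.get_obs(); im=capture("wrist"); c=camera_info("wrist"); q=o["tcp_rot"]
T=np.eye(4); T[:3,:3]=R.from_quat([q[1],q[2],q[3],q[0]]).as_matrix(); T[:3,3]=o["tcp_pos"]
W=T@np.array(c["tool_from_camera"]); k=sys.argv[1]
cv2.imwrite(sys.argv[4],im[:,:,::-1])
px,A=blob(mask(im,k),(320,200)); p,A2=fit(px,c,24,float(sys.argv[2]),float(sys.argv[3]),W,o["tcp_pos"][:2])
print(np.round(px),A,round(A2),np.round(p,1))
E
python3 w.py blue 68 90 pics/w1.png; python3 d.py 506.6 -116.3 36
```

```text
[318. 207.] 2920.5 3200 [ 507.  -116.1]
shift frac [ 0.017 -0.014  1.027]
1.48 [ 505.5 -118.6  159.2] q [ 0.     0.982  0.189 -0.   ] J [ 0.14  0.73  0.05  1.78 -0.05  0.63 -0.97] open 0.997 gf 0.0 F [-1.7  0.3 -0.2]
```

View pics/w1.png

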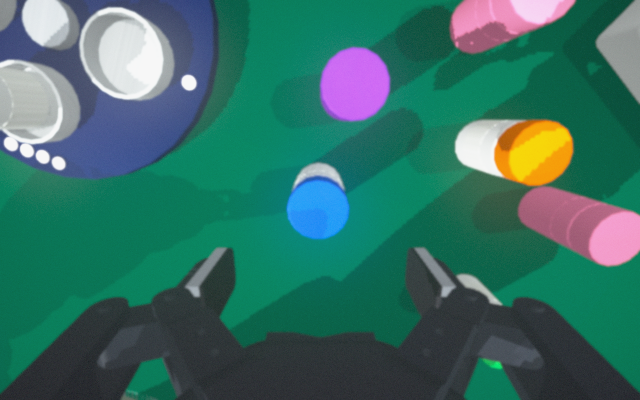

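The wrist view has the blue jar centred between the fingers at (318,207) and puts it at (507,-116), matching the first fix. The purple jar at (355,84) is clear. Descend and grip.

```bash
python3 -m creep '{"xyz":[[0.017,-0.014,0.1],[0.017,-0.014,0.25],[0.017,-0.014,0.4],[0.017,-0.014,0.55],[0.017,-0.014,0.7],[0.017,-0.014,0.85],[0.017,-0.014,0.95],[0.017,-0.014,1.0],[0.017,-0.014,1.0]],"twist":[[0,0,0],[0,0,0],[0,0,0],[0,0,0],[0,0,0],[0,0,0],[0,0,0],[0,0,0],[0,0,0]]}' >/dev/null; python3 d.py 506.9 -116.2 36
python3 -m creep '{"xyz":[[0,0,0],[0,0,0],[0,0,0],[0,0,0],[0,0,0],[0,0,0],[0,0,0],[0,0,0],[0,0,0],[0,0,0],[0,0,0],[0,0,0]],"twist":[[0,0,0],[0,0,0],[0,0,0],[0,0,0],[0,0,0],[0,0,0],[0,0,0],[0,0,0],[0,0,0],[0,0,0],[0,0,0],[0,0,0]]}' 1 ; python3 d.py
```

```text
shift frac [ 0.003 -0.004  0.027]
2.23 [ 506.7 -116.8   39.2] q [ 0.     0.982  0.189 -0.   ] J [ 0.15  0.94  0.03  1.86 -0.06  0.35 -0.97] open 1.001 gf 0.0 F [-0.5 -0.2 -0.2]
clock: 3.23
tcp_pos: [507.4, -115.9, 40.3]
tcp_rot: [0.0, 0.982, 0.189, 0.001]
ft_force: [-2.3, 1.8, 13.3]
opening: 0.554
grasp_force: 59.5
3.23 [ 507.4 -115.9   40.3] q [0.    0.982 0.189 0.001] J [ 0.15  0.94  0.03  1.86 -0.06  0.35 -0.97] open 0.554 gf 59.5 F [-2.3  1.8 13.3]
```

```bash
python3 -m creep '{"xyz":[[0,0,-0.05],[0,0,-0.15],[0,0,-0.25],[0,0,-0.35],[0,0,-0.45],[0,0,-0.55],[0,0,-0.65],[0,0,-0.72],[0,0,-0.75],[0,0,-0.75],[0,0,-0.75],[0,0,-0.75]],"twist":[[0,0,0],[0,0,0],[0,0,0],[0,0,0],[0,0,0],[0,0,0],[0,0,0],[0,0,0],[0,0,0],[0,0,0],[0,0,0],[0,0,0]]}' >/dev/null; python3 d.py
python3 -m creep '{"xyz":[[0.02,-0.03,0],[0.07,-0.1,0],[0.14,-0.19,0],[0.21,-0.29,0],[0.29,-0.39,0],[0.36,-0.48,0],[0.43,-0.57,0],[0.5,-0.67,0],[0.57,-0.77,0],[0.63,-0.85,0],[0.68,-0.91,0],[0.7,-0.94,0],[0.7,-0.94,0]],"twist":[[0,0,0],[0,0,0],[0,0,0],[0,0,0],[0,0,0],[0,0,0],[0,0,0],[0,0,0],[0,0,0],[0,0,0],[0,0,0],[0,0,0],[0,0,0]]}' >/dev/null; python3 d.py 558 77 130
```

```text
4.23 [ 506.8 -115.9  128.8] q [-0.     0.982  0.189 -0.   ] J [ 0.14  0.78  0.04  1.81 -0.06  0.56 -0.97] open 0.546 gf 61.9 F [-0.2  0.8 -2.1]
shift frac [ 0.288 -0.387 -0.007]
5.32 [543.2  21.  129.2] q [-0.     0.982  0.19  -0.   ] J [-0.14  0.81  0.09  1.72 -0.11  0.62 -1.18] open 0.545 gf 61.9 F [ 0.1  1.1 -1.7]
```

Move the rest of the way above the pocket, then check from the cameras.

```bash
python3 -m creep '{"xyz":[[0.03,-0.04,0],[0.08,-0.11,0],[0.14,-0.19,0],[0.2,-0.27,0],[0.25,-0.33,0],[0.28,-0.37,0],[0.288,-0.387,0],[0.288,-0.387,0],[0.288,-0.387,0],[0.288,-0.387,0]],"twist":[[0,0,0],[0,0,0],[0,0,0],[0,0,0],[0,0,0],[0,0,0],[0,0,0],[0,0,0],[0,0,0],[0,0,0]]}' >/dev/null; python3 d.py 558 77 72
cat > s.py <<'E'
# scene/wrist pictures side by side: s.py out
import sys; from h import *
from workcell import capture
a=capture("scene"); b=capture("wrist")
a=cv2.resize(a[100:360,250:510],(400,400),interpolation=2); b=cv2.resize(b,(400,250))
b=cv2.copyMakeBorder(b,0,150,0,0,cv2.BORDER_CONSTANT)
cv2.imwrite(sys.argv[1],np.hstack([a,b])[:,:,::-1])
E
python3 s.py pics/s1.png
```

```text
shift frac [ 0.006 -0.013  0.478]
6.15 [557.9  75.3 129.3] q [ 0.     0.982  0.189 -0.   ] J [-0.25  0.83  0.11  1.65 -0.13  0.67 -1.26] open 0.55 gf 61.9 F [ 0.1 -0.  -2.8]
```

View pics/s1.png

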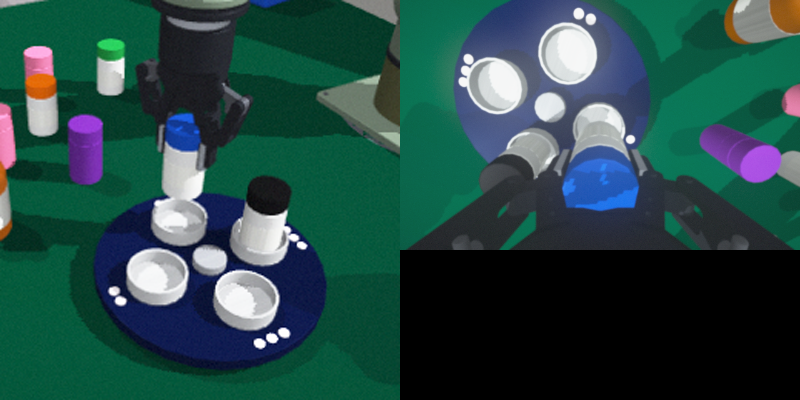

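The jar is upright in the grip directly above the one-dot cup. Its foot should be at about 89 mm, so the floor is about 59 mm down (0.49).

```bash
python3 -m creep '{"xyz":[[0.006,-0.013,0.04],[0.006,-0.013,0.1],[0.006,-0.013,0.17],[0.006,-0.013,0.24],[0.006,-0.013,0.31],[0.006,-0.013,0.37],[0.006,-0.013,0.42],[0.006,-0.013,0.44],[0.006,-0.013,0.46],[0.006,-0.013,0.46],[0.006,-0.013,0.46]],"twist":[[0,0,0],[0,0,0],[0,0,0],[0,0,0],[0,0,0],[0,0,0],[0,0,0],[0,0,0],[0,0,0],[0,0,0],[0,0,0]]}' >/dev/null; python3 d.py 558 77 70.3
python3 -m creep '{"xyz":[[0,0,0.005],[0,0,0.01],[0,0,0.015],[0,0,0.02],[0,0,0.025],[0,0,0.025]],"twist":[[0,0,0],[0,0,0],[0,0,0],[0,0,0],[0,0,0],[0,0,0]]}' >/dev/null; python3 d.py 558 77 70.3
```

```text
shift frac [-0.003  0.005  0.033]
7.17 [558.1  77.7  74.3] q [-0.     0.982  0.189  0.   ] J [-0.24  0.92  0.09  1.69 -0.14  0.55 -1.26] open 0.55 gf 61.9 F [ 0.3 -0.4 -2.6]
shift frac [-0.002  0.006  0.006]
7.67 [558.   77.7  71. ] q [-0.     0.982  0.189 -0.   ] J [-0.24  0.92  0.09  1.69 -0.14  0.54 -1.26] open 0.548 gf 61.9 F [ 0.1  0.2 -1.2]
```

```bash
python3 -m creep '{"xyz":[[0,0,0.006],[0,0,0.012],[0,0,0.016],[0,0,0.016]],"twist":[[0,0,0],[0,0,0],[0,0,0],[0,0,0]]}' >/dev/null; python3 d.py
```

```text
8.0 [558.3  77.9  70.3] q [-0.     0.982  0.189  0.001] J [-0.24  0.92  0.09  1.69 -0.14  0.54 -1.26] open 0.551 gf 63.8 F [-5.6  0.3 20.9]
```

Floor contact (20.9 N at TCP 70.3, as predicted). Release, wait, then rise.

```bash
python3 -m creep '{"xyz":[[0,0,0],[0,0,0],[0,0,0],[0,0,0],[0,0,0],[0,0,0],[0,0,0],[0,0,0],[0,0,0],[0,0,0]],"twist":[[0,0,0],[0,0,0],[0,0,0],[0,0,0],[0,0,0],[0,0,0],[0,0,0],[0,0,0],[0,0,0],[0,0,0]]}' 0 >/dev/null; python3 d.py
python3 -m creep '{"xyz":[[0,0,-0.05],[0,0,-0.15],[0,0,-0.3],[0,0,-0.45],[0,0,-0.6],[0,0,-0.75],[0,0,-0.88],[0,0,-0.95],[0,0,-0.95],[0,0,-0.95]],"twist":[[0,0,0],[0,0,0],[0,0,0],[0,0,0],[0,0,0],[0,0,0],[0,0,0],[0,0,0],[0,0,0],[0,0,0]]}' >/dev/null
python3 w.py blue 98 120 pics/w2.png; python3 d.py 609 -250.7 185
```

```text
8.83 [558.   77.7  69.2] q [-0.     0.982  0.189  0.   ] J [-0.24  0.93  0.09  1.69 -0.14  0.53 -1.26] open 1.0 gf 0.0 F [-0.7  0.3 -0.4]
[322. 223.] 7518.5 3290 [550.7  71.8]
shift frac [-0.62   2.7   -0.021]
9.72 [557.7  77.7 182.5] q [-0.     0.982  0.189 -0.   ] J [-0.26  0.76  0.12  1.6  -0.12  0.8  -1.28] open 0.997 gf 0.0 F [-0.9 -0.2 -0.1]
```

View pics/w2.png

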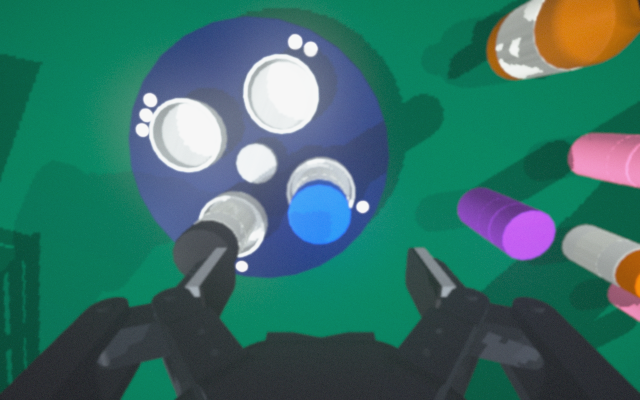

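The blue jar stands upright in the one-dot cup, lid at (320,212) (the printed fix merged with the disc, so I ignore it). Now over to orange.

```bash
python3 -m creep '{"xyz":[[-0.03,0.12,0],[-0.08,0.35,0],[-0.14,0.6,0],[-0.21,0.9,0]],"twist":[[0,0,0],[0,0,0],[0,0,0],[0,0,0]]}' >/dev/null
python3 -m creep '{"xyz":[[-0.07,0.3,0],[-0.14,0.6,0],[-0.21,0.9,0]],"twist":[[0,0,0],[0,0,0],[0,0,0]]}' >/dev/null
python3 -m creep '{"xyz":[[-0.06,0.28,0],[-0.12,0.52,0],[-0.17,0.72,0],[-0.2,0.86,0],[-0.21,0.9,0],[-0.21,0.9,0],[-0.21,0.9,0],[-0.21,0.9,0]],"twist":[[0,0,0],[0,0,0],[0,0,0],[0,0,0],[0,0,0],[0,0,0],[0,0,0],[0,0,0]]}' >/dev/null
python3 w.py orange 68 90 pics/w3.png; python3 d.py 609 -250.7 39
```

```text
[319. 187.] 793.5 2647 [ 620.6 -245. ]
shift frac [1.0e-03 1.0e-02 1.2e+00]
11.02 [ 608.4 -249.8  183.1] q [-0.     0.982  0.19  -0.   ] J [ 0.31  0.9   0.06  1.21 -0.06  1.04 -0.8 ] open 1.001 gf 0.0 F [-0.3  0.9  0.2]
```

View pics/w3.png

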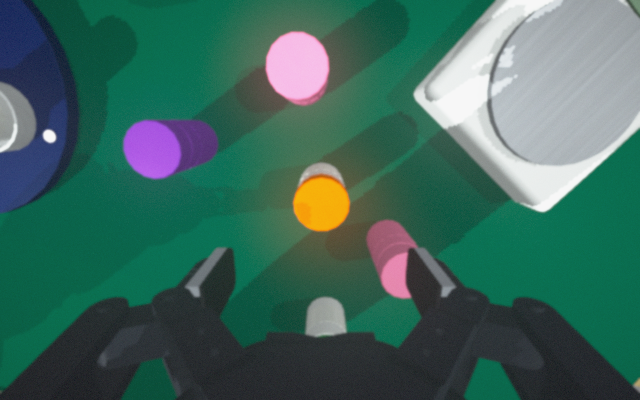

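The orange jar is centred at (321,203). A pink jar stands near the right finger, with its foot around (388,232) and lid at (402,275), so I check its clearance and refit with a wider hue band.

```bash
sed -i 's/H<18)&(S>180)/H<26)\&(S>150)/' h.py
python3 w.py orange 68 90 pics/w4.png
python3 - <<'E'
from h import *
from workcell import camera_info,ctrl,capture
from scipy.spatial.transform import Rotation as R
im=cv2.imread("pics/w3.png")[:,:,::-1]
H,S,V=cv2.split(hsv(np.ascontiguousarray(im))); m=((H>160)|(H<4))&(S>70)&(V>90)
o=ctrl.get_obs();c=camera_info("wrist");q=o["tcp_rot"];T=np.eye(4);T[:3,:3]=R.from_quat([q[1],q[2],q[3],q[0]]).as_matrix();T[:3,3]=o["tcp_pos"];W=T@np.array(c["tool_from_camera"])
t=np.load("pics/top.npy");Ht,St,Vt=cv2.split(hsv(t));mt=((Ht>160)|(Ht<4))&(St>70)&(Vt>90)
for (mm,n,cc,ww) in((m,(395,255),c,W),(m,(298,68),c,W),(mt,(463,195),camera_info("top"),None),(mt,(384,137),camera_info("top"),None)):
    px,A=blob(mm,n);p,A2=fit(px,cc,24,0,90,ww,(600,-300)); print(np.round(px),A,round(A2),np.round(p), "rel tool mm",np.round(T[:3,:3].T[:2,:2]@(p-np.array([609,-251]))))
E
```

```text
[321. 203.] 2459.5 2593 [ 608.  -252.1]
[393. 257.] 2765.0 3508 [ 576. -344.] rel tool mm [-65.  74.]
[298.  68.] 3670.0 3688 [ 703. -195.] rel tool mm [108. -17.]
[461. 195.] 779.0 827 [ 574. -350.] rel tool mm [-70.  79.]
[383. 136.] 694.0 736 [ 702. -194.] rel tool mm [108. -18.]
```

The pink jar sits at (-68, +77) mm in tool axes, clear of the finger at (±11, ≤57). The orange jar is at (608.3, -252). Descend.

```bash
python3 -m creep '{"xyz":[[0.0,0.017,0.1],[-0.005,0.017,0.25],[-0.007,0.017,0.4],[-0.007,0.017,0.55],[-0.007,0.017,0.7],[-0.007,0.017,0.8],[-0.007,0.017,0.8]],"twist":[[0,0,0],[0,0,0],[0,0,0],[0,0,0],[0,0,0],[0,0,0],[0,0,0]]}' >/dev/null
python3 -m creep '{"xyz":[[0,0,0.1],[0,0,0.2],[0,0,0.3],[0,0,0.36],[0,0,0.39],[0,0,0.4],[0,0,0.4]],"twist":[[0,0,0],[0,0,0],[0,0,0],[0,0,0],[0,0,0],[0,0,0],[0,0,0]]}' >/dev/null; python3 d.py 608.3 -252 39
python3 -m creep '{"xyz":[[0,0,0],[0,0,0],[0,0,0],[0,0,0],[0,0,0],[0,0,0],[0,0,0],[0,0,0],[0,0,0],[0,0,0],[0,0,0],[0,0,0]],"twist":[[0,0,0],[0,0,0],[0,0,0],[0,0,0],[0,0,0],[0,0,0],[0,0,0],[0,0,0],[0,0,0],[0,0,0],[0,0,0],[0,0,0]]}' 1 >/dev/null ; python3 d.py
```

```text
shift frac [ 0.004 -0.011  0.001]
12.23 [ 608.3 -253.4   39.1] q [-0.     0.982  0.189  0.   ] J [ 0.33  1.08  0.05  1.31 -0.06  0.76 -0.8 ] open 0.998 gf 0.0 F [-0.6 -0.1 -0.1]
13.23 [ 608.5 -253.3   39.8] q [0.    0.982 0.189 0.   ] J [ 0.33  1.08  0.05  1.31 -0.06  0.76 -0.8 ] open 0.552 gf 60.7 F [-0.9  1.1  5.9]
```

```bash
python3 -m creep '{"xyz":[[0,0,-0.05],[0,0,-0.15],[0,0,-0.27],[0,0,-0.39],[0,0,-0.51],[0,0,-0.63],[0,0,-0.75],[0,0,-0.87],[0,0,-0.96],[0,0,-1],[0,0,-1],[0,0,-1]],"twist":[[0,0,0],[0,0,0],[0,0,0],[0,0,0],[0,0,0],[0,0,0],[0,0,0],[0,0,0],[0,0,0],[0,0,0],[0,0,0],[0,0,0]]}' >/dev/null; python3 d.py
python3 -m creep '{"xyz":[[0.02,-0.04,0],[0.06,-0.12,0],[0.11,-0.24,0],[0.17,-0.36,0],[0.22,-0.48,0],[0.28,-0.6,0],[0.33,-0.72,0],[0.38,-0.82,0],[0.41,-0.9,0]],"twist":[[0,0,0],[0,0,0],[0,0,0],[0,0,0],[0,0,0],[0,0,0],[0,0,0],[0,0,0],[0,0,0]]}' >/dev/null
python3 -m creep '{"xyz":[[0.06,-0.12,0],[0.11,-0.24,0],[0.17,-0.36,0],[0.22,-0.48,0],[0.28,-0.6,0],[0.33,-0.72,0],[0.38,-0.82,0],[0.41,-0.9,0]],"twist":[[0,0,0],[0,0,0],[0,0,0],[0,0,0],[0,0,0],[0,0,0],[0,0,0],[0,0,0]]}' >/dev/null
python3 d.py 630 145 160
```

```text
14.23 [ 608.1 -253.3  158.9] q [-0.     0.982  0.189 -0.   ] J [ 0.32  0.93  0.06  1.23 -0.06  0.99 -0.8 ] open 0.546 gf 61.8 F [ 0.   0.2 -2.5]
shift frac [ 0.578 -1.2   -0.007]
15.65 [619.3 -14.4 159.1] q [-0.     0.982  0.19   0.   ] J [-0.08  0.86  0.1   1.4  -0.1   0.88 -1.13] open 0.552 gf 61.8 F [ 0.  -0.2 -1.6]
```

```bash
python3 -m creep '{"xyz":[[0.06,-0.12,0],[0.11,-0.24,0],[0.17,-0.36,0],[0.22,-0.48,0],[0.28,-0.6,0],[0.33,-0.72,0],[0.38,-0.82,0],[0.41,-0.87,0],[0.43,-0.9,0],[0.43,-0.9,0]],"twist":[[0,0,0],[0,0,0],[0,0,0],[0,0,0],[0,0,0],[0,0,0],[0,0,0],[0,0,0],[0,0,0],[0,0,0]]}' >/dev/null
python3 -m creep '{"xyz":[[0.03,-0.06,0],[0.07,-0.14,0],[0.11,-0.22,0],[0.14,-0.27,0],[0.15,-0.29,0],[0.15,-0.29,0],[0.15,-0.29,0],[0.15,-0.29,0]],"twist":[[0,0,0],[0,0,0],[0,0,0],[0,0,0],[0,0,0],[0,0,0],[0,0,0],[0,0,0]]}' >/dev/null
python3 d.py 630 145 69.8; python3 s.py pics/s2.png
```

```text
shift frac [ 0.004 -0.029  0.745]
17.15 [630.9 141.6 159.2] q [ 0.     0.982  0.189 -0.   ] J [-0.33  0.91  0.14  1.29 -0.13  0.96 -1.36] open 0.549 gf 61.8 F [ 0.  -0.8 -2.5]
```

View pics/s2.png

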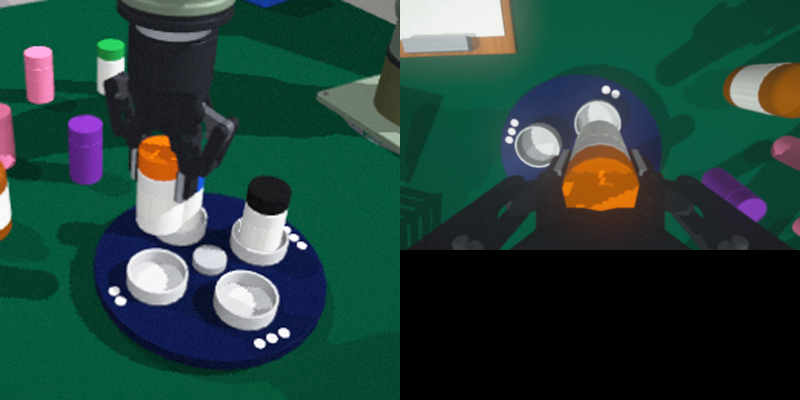

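The orange jar hangs upright over the two-dot cup, and blue stands behind it. Lower it.

```bash
python3 -m creep '{"xyz":[[0,-0.015,0.04],[0,-0.027,0.12],[0,-0.027,0.21],[0,-0.027,0.3],[0,-0.027,0.39],[0,-0.027,0.48],[0,-0.027,0.57],[0,-0.027,0.64],[0,-0.027,0.68],[0,-0.027,0.705],[0,-0.027,0.715],[0,-0.027,0.715],[0,-0.027,0.715]],"twist":[[0,0,0],[0,0,0],[0,0,0],[0,0,0],[0,0,0],[0,0,0],[0,0,0],[0,0,0],[0,0,0],[0,0,0],[0,0,0],[0,0,0],[0,0,0]]}' >/dev/null; python3 d.py 630 145 69.8
python3 -m creep '{"xyz":[[0,0,0.005],[0,0,0.01],[0,0,0.015],[0,0,0.02],[0,0,0.025],[0,0,0.025]],"twist":[[0,0,0],[0,0,0],[0,0,0],[0,0,0],[0,0,0],[0,0,0]]}' >/dev/null; python3 d.py 630 145 69.8
```

```text
shift frac [0.    0.002 0.033]
18.33 [629.9 145.2  73.8] q [-0.     0.982  0.189  0.   ] J [-0.33  1.02  0.12  1.35 -0.15  0.78 -1.35] open 0.547 gf 61.8 F [-0.7 -0.  -2.1]
shift frac [0.002 0.002 0.004]
18.83 [629.6 145.2  70.3] q [-0.     0.982  0.189 -0.   ] J [-0.33  1.02  0.12  1.35 -0.15  0.77 -1.35] open 0.553 gf 61.8 F [ 0.3 -0.  -2.5]
```

```bash
python3 -m creep '{"xyz":[[0,0,0.005],[0,0,0.01],[0,0,0.01]],"twist":[[0,0,0],[0,0,0],[0,0,0]]}' >/dev/null; python3 d.py
```

```text
19.08 [629.8 145.3  69.8] q [-0.     0.982  0.189  0.   ] J [-0.33  1.02  0.12  1.35 -0.15  0.77 -1.35] open 0.549 gf 62.4 F [-1.9  0.7  6.3]
```

Floor contact. Release and rise.

```bash
python3 -m creep '{"xyz":[[0,0,0],[0,0,0],[0,0,0],[0,0,0],[0,0,0],[0,0,0],[0,0,0],[0,0,0],[0,0,0],[0,0,0]],"twist":[[0,0,0],[0,0,0],[0,0,0],[0,0,0],[0,0,0],[0,0,0],[0,0,0],[0,0,0],[0,0,0],[0,0,0]]}' 0 >/dev/null; python3 d.py
python3 -m creep '{"xyz":[[0,0,-0.05],[0,0,-0.15],[0,0,-0.3],[0,0,-0.45],[0,0,-0.6],[0,0,-0.75],[0,0,-0.88],[0,0,-0.98],[0,0,-1],[0,0,-1],[0,0,-1]],"twist":[[0,0,0],[0,0,0],[0,0,0],[0,0,0],[0,0,0],[0,0,0],[0,0,0],[0,0,0],[0,0,0],[0,0,0],[0,0,0]]}' >/dev/null
python3 w.py orange 98 120 pics/w5.png; python3 s.py pics/s3.png; python3 d.py
```

```text
19.92 [629.7 145.1  69.2] q [-0.     0.982  0.189 -0.   ] J [-0.33  1.02  0.12  1.35 -0.15  0.77 -1.35] open 1.0 gf 0.0 F [-0.4  1.   0.5]
[319. 210.] 2721.0 3165 [629.3 145. ]
20.98 [629.4 145.1 188.5] q [-0.     0.982  0.189 -0.001] J [-0.34  0.88  0.14  1.25 -0.13  1.02 -1.37] open 0.998 gf 0.0 F [-0.1 -0.1  0. ]
```

View pics/s3.png

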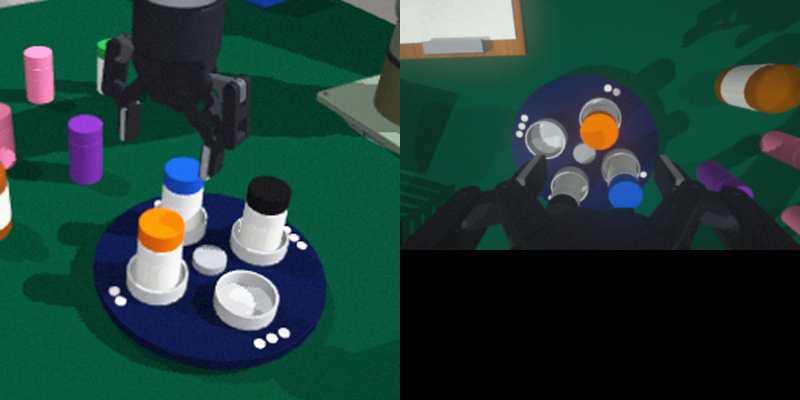

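Both jars stand upright in their cups, blue in one and orange in two (measured at (629,145)). The gripper is clear, so I hand it in.

```bash
python3 -c "
from workcell import ctrl
print(ctrl.sign_off())"
```

```text
the job is handed in; nothing more can be done
None
```

The blue-lidded jar stands in pocket one and the orange-lidded jar in pocket two, both lowered to the floor, released and upright; I handed the job in at about 21 s, and no verdict was returned.

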